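# Pack the jar and slide the gift box shut

## Task

Finish packing the wooden gift box: take the lowest of the three jars, the one that fits the round cut-out in the box, and stand it down in that cut-out; then close the box by pressing your fingertips lightly on top of its thin lid and sliding it along the grooves until it is fully home. Bear on the lid only gently, do not push it by its ends, and leave the box and everything else standing where they are.

Things in the scene. Friction and masses are not known exactly. Their poses are not given: they have to be found in the camera images.
- jar_mid (a point): centre (half-way up, on its axis) of the jar to pack: straight-sided amber glass with a steel cap and paper band, 56 mm in diameter, 50 mm tall, 0.11 to 0.22 kg, standing on the table. The other two jars near it, one bigger (72 x 66 tall) and one slimmer (40 x 70 tall), are left alone. Hold it by its upper half, so that the fingertips stay clear of the board in the box.
- box_mid (a point): centre of the underside of the gift box, standing loose on the table (about 0.8 kg): plain wood, outside 250 mm along its x, 140 along its y, 72 high (z up), walls 9 mm, floor 6 mm. Its +x end is the tall stop end; its -x end wall is lower (60 mm), and the lid slides in over it. The -x half is already packed; the +x half is an open compartment 108 mm long and 122 mm wide.
- seat (a point): centre of the round cut-out, on the box's floor: 6 mm above the table, 62 mm from the box's middle towards the stop end, axes as the box. The cut-out is 62 mm in diameter, in a 6 mm thick board lying on the floor. Standing down in it the jar ends 4 mm below the lid's underside; standing on the board it blocks the lid.
- lid_top (a point): centre of the top face of the lid: a flat wooden board without handle, 246 mm along its x, 130 along its y, 4 thick, 0.05 kg, axes as the box. It lies loose in the side grooves (1 mm play to each side, 1.5 in height), drawn back 98 to 118 mm towards -x, its tail sticking out over the low end. Press it where it is over the box, not on the tail. It splits under more than 25 N.
- lid_home (a point): where lid_top comes when the lid is fully home, against a hard stop, its tail flush with the outside of the low end; belongs to the box, axes as the box; 64 mm above the table, 8 mm below the rim. The lid slides to +x. Pressed down, it drags in the grooves with a friction coefficient of about 0.2, less than fingertips have on it, so a steady 6 to 12 N carries it along without slip.
Things that resemble listed ones, but are neither listed nor needed, are in the scene too. Leave any purple look-alike of the part that bears jar_mid alone.

How it is judged:
By the outcome, as a careful person would: the job done as asked, in the order asked, and still so for the second after the job is handed in, with the robot touching nothing.
It also fails if it takes over 64 s, if anything falls off the work surface, if the arm or the gripper's body presses on something with over 40 N, if the wrist force passes 120 N, or if a joint passes its speed limit or range.

## Robot

A 6-joint arm with a two-finger parallel gripper is mounted at the origin on the work surface. World frame = base frame: x ahead of the robot, y to its left, z up, the work surface at z = 0. Lengths are in m, angles in rad, forces in N, time in s.
With the tool pointing down it reaches from about 0.375 to 0.9 m from the base axis. Payload 3.1 kg.
Tool frame: the origin (TCP) lies midway between the tips of the shut fingers; the grasp point (between the pads) lies 19 mm behind it (manip.grasp_offset is the distance from the TCP to the grasp point, in m); z points along the fingers, y is the line along which they close (so a half turn about z gives the same grasp; the last joint's range is limited). The gripper opens to 85 mm and grips with 20 to 120 N. Pads are 22 mm wide; open, the fingers measure 114 mm over their backs; the gripper's body (76 mm by 85 mm) begins 54 mm behind the grasp point. The pads swing forward as they close: fully open they stand 13 mm farther back than shut.
Start: joints at [-1.385, 0.527, 1.433, -0, 1.181, -0.178], TCP at [0.223, -0.584, 0.231] pointing down, gripper open.
Joint ranges: [-3.08, 3.08], [-0.75, 2.2], [0.22, 2.44], [-1.43, 4.57], [0, 2.65], [-2.85, 2.85]. Speed limits (rad/s): [2.79, 2.79, 3.14, 3.14, 3.14, 3.14].

## Interface

Orientations are given as a unit quaternion [x, y, z, w].
In Python, from station import sensors, cams, order, manip gives the robot as it stands.
- The arm moves only by the tool move_arm, never from a script. Its argument "targets" is a list of rows, each an object of numbers: "dx", "dy", "dz": the shift along the world's x, y, z normalised to -1 to 1, where 1 is 25 mm; "rx", "ry", "rz": the turn, a rotation vector about the world's x, y, z normalised to -1 to 1, where 1 is 30 degrees. A call has exactly 10 rows; each row shifts and turns the commanded pose from where the row before left it; what a row does not reach is not made up. A row lasts 1/8 s, in which the tool goes at most 62.5 mm and 10.7 degrees, less where a joint would pass 70% of its speed; a pose out of reach is approached as far as the arm can. A call with a number of a shift or a turn outside -1 to 1 is refused whole. A call with a gripper value outside its range is refused whole. "claw" is the opening in per cent of the stroke, from 0 (shut) to 100 (fully open), set as the call begins (left out, the last holds). The fingers move at their own pace and stop on an object; "newtons" is the grip in N (left out, the last holds). Time passes only in rows, so rows that do not move let the fingers close, or fill a call up. It gives the time, the measured TCP pose, the force, the opening and the grip force at its end, in the units of the state.
- sensors.sense(): the state, without advancing time (a new reading comes with each control period).
- cams.snapshot(name): name is "scene" or "top" or "wrist"; returns the picture (480x640x3 uint8, red, green, blue); there is no depth.
- cams.camera_model(name): a dict with "fx", "fy", "cx", "cy" (pixels), "extrinsics" (4x4, takes a point from world to camera coordinates). Camera axes: x right, y down, z forward; pixel columns grow to the right and rows downward; lengths in m; the calibration is good to about 2 mm. A picture is of the moment at which its call begins: read the wrist's pose just before it. camera_model takes no time and is no camera call; for the wrist camera it gives the pose at the moment of the call.
- order.sign_off(): hands the job in; it is judged then, once.
The state is a dict: "t": time; "q": joint angles; "qd": joint speeds; "tau": joint torques, N m; "tcp_pos": TCP position; "tool_rot": TCP orientation; "force": force on the tool from outside, world axes, zero at the start; "ft_torque": the same for the moment, N m; "finger_gap": opening from 0.0 (shut) to 1.0 (fully open); "gripper_force": force on a finger pad.
Only numpy, scipy, OpenCV 4.12 (cv2) and the standard library are available. Lean on these libraries where they do the work, as an engineer would, in place of code of your own. Each camera call takes 0.05 s, during which the arm holds its last target. There are 200 camera calls.

## Working session

There is one attempt and no reset: what is moved stays moved. The work goes in short steps, Python scripts to look and compute and a tool call to move; the robot and the scene stay as the last step left them, time stands still between calls to the robot, and variables do not carry over. Pictures are saved under pics/ and viewed, at most 10 in all, crops included, and the job is handed in when it is done.

Besides the shell and the picture viewer there is one more tool, called after "Call:" as a command line: name --argument value ..., lists and objects as JSON in quotes. move_arm: Moves the arm, as the interface text tells. Scaled input: -1 to 1 covers 25 mm each way for a shift and 30 degrees each way for a turn. Its arguments: {"type":"object","properties":{"targets":{"type":"array"},"claw":{"type":"number"},"newtons":{"type":"number"}},"required":["targets"]}

```bash
mkdir -p pics; ls
python3 - <<'E'
from station import sensors,cams,manip
import cv2,numpy as np
for n in("top","scene"):
    cv2.imwrite(f"pics/{n}0.png",cams.snapshot(n)[:,:,::-1]); m=cams.camera_model(n); print(n,m["fx"],m["fy"],m["cx"],m["cy"]);print(np.round(m["extrinsics"],4).tolist())
print(sensors.sense(),manip.grasp_offset)
E
```

```text
pics
top 435.1716234184395 435.1716234184395 315.9587160204265 237.728551367079
[[-0.0103, -0.9999, -0.0083, -0.0328], [-0.9942, 0.0112, -0.1067, 0.5073], [0.1067, 0.0072, -0.9943, 0.6689], [0.0, 0.0, 0.0, 1.0]]
scene 609.2864052938371 609.2864052938371 315.76107610501646 233.74602283293132
[[0.3138, 0.9494, -0.0106, -0.1281], [0.5581, -0.1934, -0.8069, -0.2186], [-0.7682, 0.2473, -0.5906, 1.3668], [0.0, 0.0, 0.0, 1.0]]
{'t': 0.1, 'q': array([-1.38448308e+00,  5.28386568e-01,  1.43381649e+00,  1.04760166e-05,
        1.18142092e+00, -1.78479073e-01]), 'qd': array([-0.0007524 , -0.00159225, -0.00414812, -0.00015579, -0.00123812,
       -0.00174908]), 'tau': array([-2.33409319e-04, -4.43304741e+01, -1.78586751e+01, -1.67092830e-04,
        3.85636478e-03,  1.90584785e-05]), 'tcp_pos': array([ 0.22288809, -0.58318666,  0.23040982]), 'tool_rot': array([ 9.83411739e-01,  1.81384452e-01,  8.65446567e-07, -1.01567081e-03]), 'force': array([-0.11773553, -0.37534264, -0.33856631]), 'ft_torque': array([-0.02363237,  0.04081091, -0.02862255]), 'gripper_force': 0.0, 'finger_gap': 1.0006840931428367} 0.0187
```

View pics/top0.png

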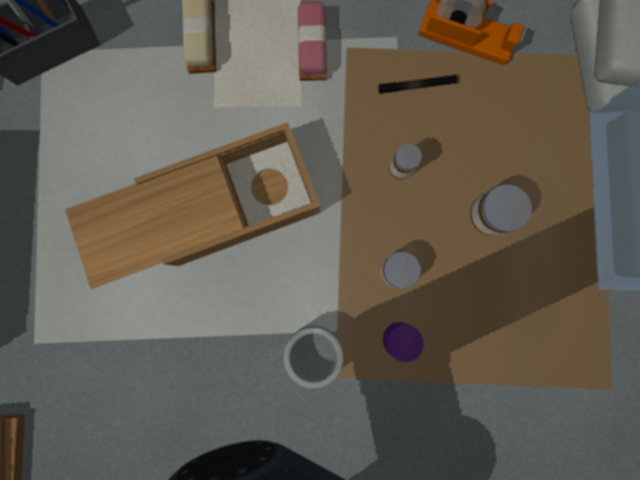

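View pics/scene0.png

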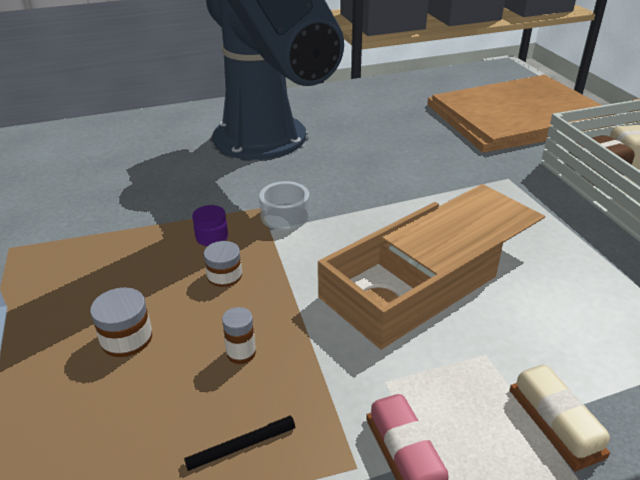

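The jar candidates in the top view are the caps at (402,270), (505,208) and (407,158), plus the purple look-alike at (403,341). The cap at (402,270) is the medium-width, lowest jar with a steel cap, so it fits the description. I'll confirm that in an enlarged crop and measure.

```bash
cat > h.py <<'E'
import cv2,numpy as np
from station import sensors,cams,manip
def ray(m,uv):
    E=np.array(m["extrinsics"]);R,t=E[:3,:3],E[:3,3]
    return -R.T@t, R.T@np.array([(uv[0]-m["cx"])/m["fx"],(uv[1]-m["cy"])/m["fy"],1])
def onz(m,uv,z):
    c,d=ray(m,uv); return (c+d*(z-c[2])/d[2])
def proj(m,p):
    E=np.array(m["extrinsics"]);q=E[:3,:3]@p+E[:3,3]
    return np.array([q[0]/q[2]*m["fx"]+m["cx"],q[1]/q[2]*m["fy"]+m["cy"]])
E
python3 - <<'E'
from h import *
m=cams.camera_model("top");im=cv2.imread("pics/top0.png");s=cv2.imread("pics/scene0.png")
hsv=cv2.cvtColor(im,cv2.COLOR_BGR2HSV)
print("cam",ray(m,(320,240))[0])
# caps: bluish grey on brown mat
roi=np.zeros(im.shape[:2],np.uint8);roi[130:310,365:560]=1
b,r=im[:,:,0].astype(int),im[:,:,2].astype(int)
k=((b-r>3)&(roi>0)&(hsv[:,:,2]>70)).astype(np.uint8)
for c in cv2.findContours(k,0,1)[0]:
    if cv2.contourArea(c)>200:
        (u,v),(a,d),_=cv2.fitEllipse(c);print("cap",u,v,a,d,[np.round(onz(m,(u,v),z),4) for z in(.05,.066,.07)])
a=cv2.resize(im[110:300,55:345],None,fx=2.7,fy=2.7,interpolation=2)[:513,:783]
cv2.imwrite("pics/boxcrop.png",a)
j=cv2.resize(s[195:375,80:270],None,fx=3,fy=3,interpolation=2);cv2.imwrite("pics/jarcrop.png",j)
E
```

```text
cam [ 0.43264364 -0.04324086  0.71889491]
cap 401.3885192871094 269.7503662109375 32.59275436401367 34.9315299987793 [array([ 0.4537, -0.1687,  0.05  ]), array([ 0.4532, -0.1657,  0.066 ]), array([ 0.453, -0.165,  0.07 ])]
cap 501.90191650390625 207.54910278320312 37.031349182128906 47.32410430908203 [array([ 0.5483, -0.3275,  0.05  ]), array([ 0.5455, -0.3207,  0.066 ]), array([ 0.5449, -0.319 ,  0.07  ])]
```

View pics/boxcrop.png

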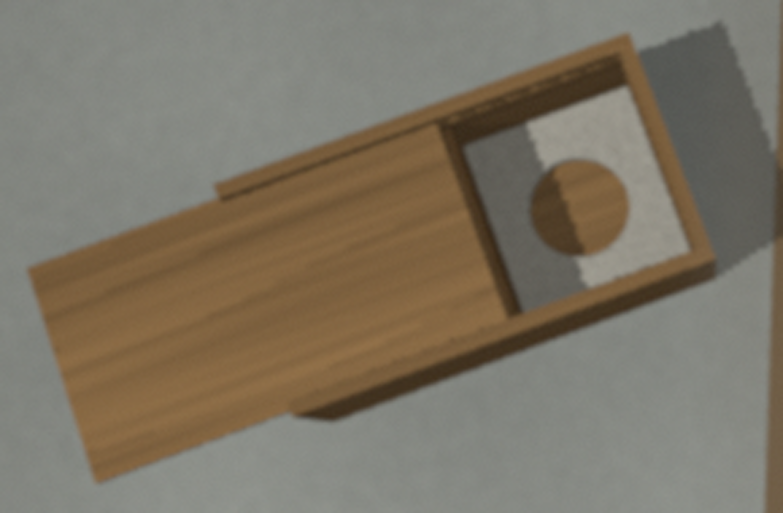

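View pics/jarcrop.png

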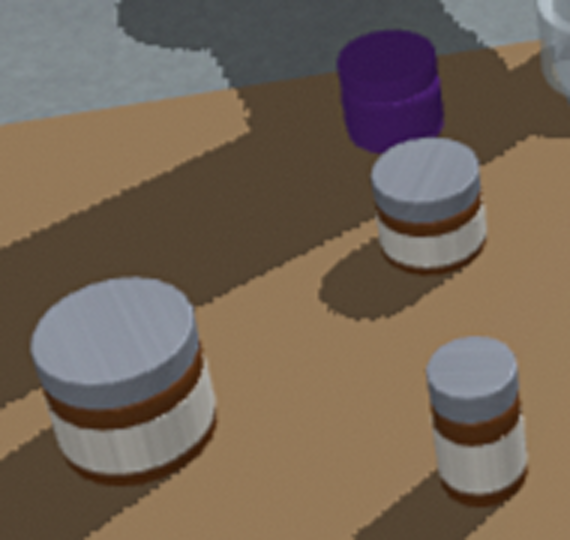

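The crop confirms it. The low amber jar with steel cap and band, at scene (222,263) or top (402,270), is clearly the shortest. The big one, the slim one and the purple one are excluded. Next I'll work out the box geometry from the corners and the hole.

Run:
```python
from h import *
m=cams.camera_model("top");s=cams.camera_model("scene")
C=lambda u,v:(55+u/2.7-.3,110+v/2.7-.3)
P=[onz(m,C(*p),.072)[:2] for p in((630,35),(714,260),(218,185),(292,412))]
M=np.array([[125,70],[125,-70],[-125,70],[-125,-70]])/1e3
P=np.array(P);mc=P.mean(0);H=(M).T@(P-mc);U,S,Vt=np.linalg.svd(H);R=Vt.T@U.T
yaw=np.arctan2(R[1,0],R[0,0]);print("box",mc,"yaw",yaw,np.degrees(yaw),"res",P-(mc+M@R.T))
im=cv2.imread("pics/top0.png")
hole=onz(m,C(580,207),.012);print("hole",hole,"pred seat",mc+R@[.062,0])
L=np.array([onz(m,C(*p),.064)[:2] for p in((30,268),(98,482),(440,124),(508,316))])
print("lid local",((L-mc)@R)*1000)
# scene checks
for n,p,z in(("stop far",(383,346),0),("jar cap",(222.5,251),.05)):print(n,onz(s,p,z))
for p,z in((( .125,-.07),0),((.125,.07),.072),((.125,-.07),.072)):print(proj(s,np.r_[mc+R@p,z]))
print(proj(s,np.array([.4537,-.1687,.05])))
p=np.array([.4537,-.1687]);print("tcp->jar",p-sensors.sense()["tcp_pos"][:2])
```

```text
box [0.57374988 0.09602954] yaw -1.2283007217249977 -70.37644732771535 res [[-0.00092947  0.00078965]
 [ 0.00032593  0.00135905]
 [-0.00139347 -0.00190818]
 [ 0.00199702 -0.00024051]]
hole [0.59494521 0.03790633 0.012     ] pred seat [0.59457189 0.03763054]
lid local [[-241.21765436   62.46172609]
 [-240.26644967  -66.41127942]
 [   4.37645974   60.7726802 ]
 [   4.50675509  -57.61270528]]
stop far [0.67595898 0.01030895 0.        ]
jar cap [ 0.4541055  -0.16730774  0.05      ]
[316.74498871 297.03997255]
[381.74795032 312.35287343]
[316.26923572 260.32150083]
[221.56447168 251.02827929]
tcp->jar [0.23081191 0.41448666]
```

Call:
move_arm --targets '[{"dx":0.46,"dy":0.83,"dz":-0.2,"rz":0.15},{"dx":0.46,"dy":0.83,"dz":-0.2,"rz":0.15},{"dx":0.46,"dy":0.83,"dz":-0.2,"rz":0.15},{"dx":0.46,"dy":0.83,"dz":-0.2,"rz":0.15},{"dx":0.46,"dy":0.83,"dz":-0.2,"rz":0.15},{"dx":0.46,"dy":0.83,"dz":-0.2,"rz":0.15},{"dx":0.46,"dy":0.83,"dz":-0.2,"rz":0.15},{"dx":0.46,"dy":0.83,"dz":-0.2,"rz":0.15},{"dx":0.46,"dy":0.83,"dz":-0.2,"rz":0.15},{"dx":0.46,"dy":0.83,"dz":-0.2,"rz":0.15}]' --claw 100 --newtons 30

```text
schema error: expected keys dx, dy, dz, rx, ry, rz
```

Call:
move_arm --targets '[{"dx":0.46,"dy":0.83,"dz":-0.2,"rz":0.15},{"dx":0.46,"dy":0.83,"dz":-0.2,"rz":0.15},{"dx":0.46,"dy":0.83,"dz":-0.2,"rz":0.15},{"dx":0.46,"dy":0.83,"dz":-0.2,"rz":0.15},{"dx":0.46,"dy":0.83,"dz":-0.2,"rz":0.15},{"dx":0.46,"dy":0.83,"dz":-0.2,"rz":0.15},{"dx":0.46,"dy":0.83,"dz":-0.2,"rz":0.15},{"dx":0.46,"dy":0.83,"dz":-0.2,"rz":0.15},{"dx":0.46,"dy":0.83,"dz":-0.2,"rz":0.15},{"dx":0.46,"dy":0.83,"dz":-0.2,"rz":0.15}]'

```text
schema error: expected keys dx, dy, dz, rx, ry, rz
```

```bash
cat > w.py <<'E'
from h import *
import sys
s=sensors.sense();m=cams.camera_model("wrist");im=cams.snapshot("wrist")[:,:,::-1]
cv2.imwrite(f"pics/{sys.argv[1]}.png",im)
import pickle;pickle.dump((s,m),open(f"pics/{sys.argv[1]}.pkl","wb"))
from scipy.spatial.transform import Rotation as Ro
R=Ro.from_quat(s["tool_rot"]).as_matrix()
print("t",s["t"],s["tcp_pos"].round(4),"yangle",np.degrees(np.arctan2(R[1,1],R[0,1])),"z",R[:,2].round(3),"F",s["force"].round(2),"gap",s["finger_gap"])
E
python3 w.py w1; python3 -c "
from h import *
import pickle
s,m=pickle.load(open('pics/w1.pkl','rb'));print(proj(m,np.array([.4537,-.168,.05])),proj(m,np.array([.4537,-.168,0])))"
```

```text
t 0.1 [ 0.2229 -0.5832  0.2304] yangle -69.0991467593034 z [-0.     0.002 -1.   ] F [-0.12 -0.38 -0.34] gap 1.0006840931428367
[-289.22937948 -490.16630727] [-181.77657383 -384.69309819]
```

View pics/w1.png

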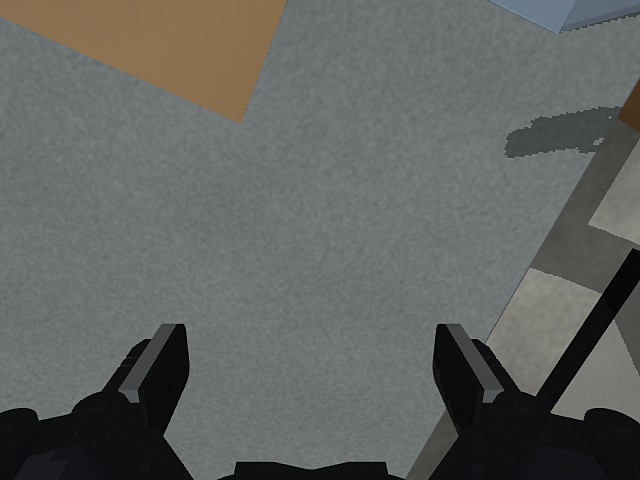

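The moves were refused because every key is required. The picture shows only the start view, with the fingers at (170,370) and (455,370).

Call:
move_arm --targets '[{"dx":0.46,"dy":0.83,"dz":-0.2,"rx":0,"ry":0,"rz":0.15},{"dx":0.46,"dy":0.83,"dz":-0.2,"rx":0,"ry":0,"rz":0.15},{"dx":0.46,"dy":0.83,"dz":-0.2,"rx":0,"ry":0,"rz":0.15},{"dx":0.46,"dy":0.83,"dz":-0.2,"rx":0,"ry":0,"rz":0.15},{"dx":0.46,"dy":0.83,"dz":-0.2,"rx":0,"ry":0,"rz":0.15},{"dx":0.46,"dy":0.83,"dz":-0.2,"rx":0,"ry":0,"rz":0.15},{"dx":0.46,"dy":0.83,"dz":-0.2,"rx":0,"ry":0,"rz":0.15},{"dx":0.46,"dy":0.83,"dz":-0.2,"rx":0,"ry":0,"rz":0.15},{"dx":0.46,"dy":0.83,"dz":-0.2,"rx":0,"ry":0,"rz":0.15},{"dx":0.46,"dy":0.83,"dz":-0.2,"rx":0,"ry":0,"rz":0.15}]' --claw 100 --newtons 30

```text
t: 1.4
tcp_pos: [0.3383, -0.3755, 0.181]
tool_rot: [0.838, 0.545, 0.0, -0.0]
force: [-0.0, 0.5, 0.0]
finger_gap: 1.0
gripper_force: 0.0
```

Call:
move_arm --targets '[{"dx":0.46,"dy":0.83,"dz":-0.2,"rx":0,"ry":0,"rz":0.15},{"dx":0.46,"dy":0.83,"dz":-0.2,"rx":0,"ry":0,"rz":0.15},{"dx":0.46,"dy":0.83,"dz":-0.2,"rx":0,"ry":0,"rz":0.15},{"dx":0.46,"dy":0.83,"dz":-0.2,"rx":0,"ry":0,"rz":0.15},{"dx":0.46,"dy":0.83,"dz":-0.2,"rx":0,"ry":0,"rz":0.15},{"dx":0.46,"dy":0.83,"dz":-0.2,"rx":0,"ry":0,"rz":0.15},{"dx":0.46,"dy":0.83,"dz":-0.2,"rx":0,"ry":0,"rz":0.15},{"dx":0.46,"dy":0.83,"dz":-0.2,"rx":0,"ry":0,"rz":0.15},{"dx":0.46,"dy":0.83,"dz":-0.2,"rx":0,"ry":0,"rz":0.14},{"dx":0.46,"dy":0.82,"dz":-0.2,"rx":0,"ry":0,"rz":0.12}]'

```text
t: 2.65
tcp_pos: [0.4533, -0.1684, 0.131]
tool_rot: [0.575, 0.818, -0.0, -0.0]
force: [0.4, 0.4, 0.1]
finger_gap: 0.999
gripper_force: 0.0
```

```bash
python3 w.py w2; python3 -c "
from h import *
import pickle
s,m=pickle.load(open('pics/w2.pkl','rb'));print(proj(m,np.array([.4537,-.168,.05])),proj(m,np.array([.4537,-.168,0])))"
```

```text
t 2.65 [ 0.4533 -0.1684  0.131 ] yangle 19.8216344091591 z [-0.  0. -1.] F [0.42 0.43 0.15] gap 0.999217530791847
[312.54925587 253.66293362] [312.13980347 227.81147485]
```

View pics/w2.png

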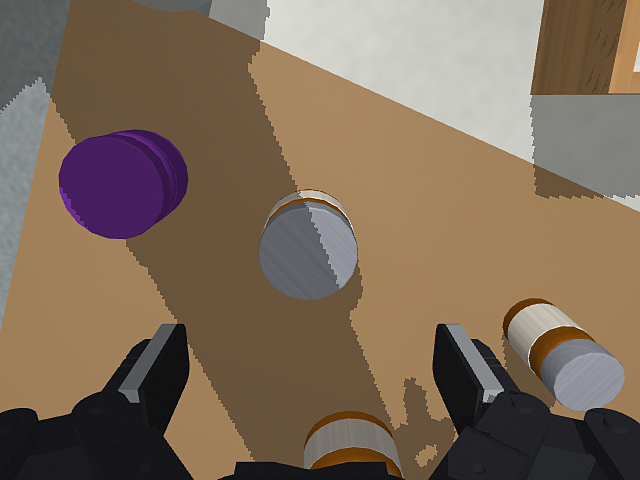

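The wrist view shows the jar's cap at (309,253), centred between the fingers. The purple jar (115,185), the slim jar (580,370) and the big jar (350,445) are clear of the descent, so I'll go down and grip.

Call:
move_arm --targets '[{"dx":-0.05,"dy":-0.02,"dz":-0.3,"rx":0,"ry":0,"rz":0},{"dx":0,"dy":0,"dz":-0.5,"rx":0,"ry":0,"rz":0},{"dx":0,"dy":0,"dz":-0.5,"rx":0,"ry":0,"rz":0},{"dx":0,"dy":0,"dz":-0.6,"rx":0,"ry":0,"rz":0},{"dx":0,"dy":0,"dz":-0.6,"rx":0,"ry":0,"rz":0},{"dx":0,"dy":0,"dz":-0.6,"rx":0,"ry":0,"rz":0},{"dx":0,"dy":0,"dz":-0.6,"rx":0,"ry":0,"rz":0},{"dx":0,"dy":0,"dz":-0.5,"rx":0,"ry":0,"rz":0},{"dx":0,"dy":0,"dz":-0.4,"rx":0,"ry":0,"rz":0},{"dx":0,"dy":0,"dz":0,"rx":0,"ry":0,"rz":0}]'

```text
t: 3.95
tcp_pos: [0.4514, -0.1693, 0.0156]
tool_rot: [0.576, 0.818, -0.0, -0.001]
force: [-0.5, -0.3, 0.2]
finger_gap: 0.997
gripper_force: 0.0
```

Call:
move_arm --targets '[{"dx":0,"dy":0,"dz":0,"rx":0,"ry":0,"rz":0},{"dx":0,"dy":0,"dz":0,"rx":0,"ry":0,"rz":0},{"dx":0,"dy":0,"dz":0,"rx":0,"ry":0,"rz":0},{"dx":0,"dy":0,"dz":0,"rx":0,"ry":0,"rz":0},{"dx":0,"dy":0,"dz":0,"rx":0,"ry":0,"rz":0},{"dx":0,"dy":0,"dz":0,"rx":0,"ry":0,"rz":0},{"dx":0,"dy":0,"dz":0,"rx":0,"ry":0,"rz":0},{"dx":0,"dy":0,"dz":0,"rx":0,"ry":0,"rz":0},{"dx":0,"dy":0,"dz":0,"rx":0,"ry":0,"rz":0},{"dx":0,"dy":0,"dz":0,"rx":0,"ry":0,"rz":0}]' --claw 0 --newtons 30

```text
t: 5.2
tcp_pos: [0.4521, -0.1698, 0.0169]
tool_rot: [0.576, 0.818, 0.0, 0.001]
force: [0.2, -0.0, 5.8]
finger_gap: 0.644
gripper_force: 32.1
```

The jar is gripped. I'll lift it and carry it until it's just short of the box, so I can see the hole from close by.

Call:
move_arm --targets '[{"dx":0,"dy":0,"dz":0.2,"rx":0,"ry":0,"rz":0},{"dx":0,"dy":0,"dz":0.5,"rx":0,"ry":0,"rz":0},{"dx":0,"dy":0,"dz":0.7,"rx":0,"ry":0,"rz":0},{"dx":0,"dy":0,"dz":0.8,"rx":0,"ry":0,"rz":0},{"dx":0,"dy":0,"dz":0.8,"rx":0,"ry":0,"rz":0},{"dx":0.3,"dy":0.3,"dz":0.7,"rx":0,"ry":0,"rz":0},{"dx":0.5,"dy":0.4,"dz":0.4,"rx":0,"ry":0,"rz":0},{"dx":0.6,"dy":0.5,"dz":0.3,"rx":0,"ry":0,"rz":0},{"dx":0.6,"dy":0.5,"dz":0,"rx":0,"ry":0,"rz":0},{"dx":0.6,"dy":0.5,"dz":0,"rx":0,"ry":0,"rz":0}]'

```text
t: 6.45
tcp_pos: [0.5174, -0.1135, 0.126]
tool_rot: [0.576, 0.818, -0.0, -0.0]
force: [-0.2, 0.1, -2.5]
finger_gap: 0.644
gripper_force: 32.2
```

Call:
move_arm --targets '[{"dx":0.6,"dy":0.5,"dz":0,"rx":0,"ry":0,"rz":0},{"dx":0.6,"dy":0.5,"dz":0,"rx":0,"ry":0,"rz":0},{"dx":0.6,"dy":0.5,"dz":0,"rx":0,"ry":0,"rz":0},{"dx":0.6,"dy":0.5,"dz":0,"rx":0,"ry":0,"rz":0},{"dx":0.6,"dy":0.5,"dz":0,"rx":0,"ry":0,"rz":0},{"dx":0.5,"dy":0.4,"dz":0,"rx":0,"ry":0,"rz":0},{"dx":0.4,"dy":0.4,"dz":0,"rx":0,"ry":0,"rz":0},{"dx":0.2,"dy":0.2,"dz":0,"rx":0,"ry":0,"rz":0},{"dx":0,"dy":0,"dz":0,"rx":0,"ry":0,"rz":0},{"dx":0,"dy":0,"dz":0,"rx":0,"ry":0,"rz":0}]'

```text
t: 7.7
tcp_pos: [0.6187, -0.0273, 0.1262]
tool_rot: [0.576, 0.818, -0.0, -0.0]
force: [0.4, -0.1, -2.2]
finger_gap: 0.649
gripper_force: 32.2
```

```bash
python3 w.py w3; python3 -c "
from h import *
import pickle
s,m=pickle.load(open('pics/w3.pkl','rb'));print(proj(m,np.array([.5948,.0377,.012])),proj(m,np.array([.5948,.0377,0.012])+[.029,.01,0]),proj(m,np.r_[s['tcp_pos'][:2],s['tcp_pos'][2]-.017+.05]))"
```

```text
t 7.7 [ 0.6187 -0.0273  0.1262] yangle 19.685214887162488 z [-0.001 -0.    -1.   ] F [ 0.35 -0.12 -2.15] gap 0.6486563260757421
[310.79933944 121.69126236] [363.82426078 122.38225925] [312.91464743 383.62115391]
```

View pics/w3.png

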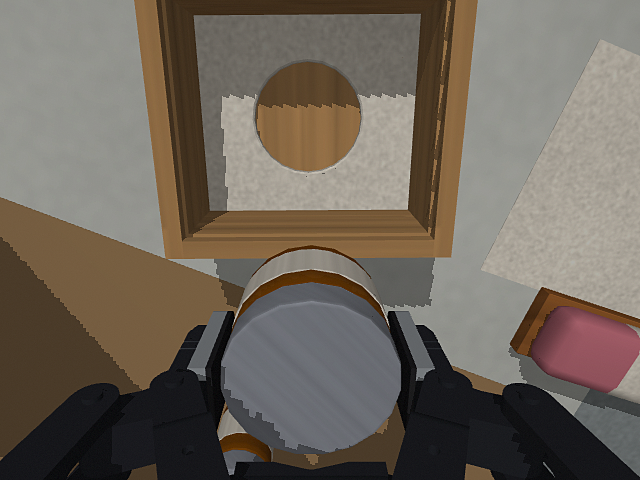

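The hole is at about (308,118), spanning 255–362 × 62–173. The held cap is centred near (311,369). I'll measure both with the same camera.

Run:
```python
from h import *
import pickle
s,m=pickle.load(open('pics/w3.pkl','rb'));im=cv2.imread("pics/w3.png");hsv=cv2.cvtColor(im,cv2.COLOR_BGR2HSV)
b,g,r=[im[:,:,i].astype(int) for i in range(3)]
def big(k,a,b2,c,d):
    z=np.zeros(k.shape,np.uint8);z[a:b2,c:d]=k[a:b2,c:d]
    z=cv2.morphologyEx(z,cv2.MORPH_OPEN,np.ones((5,5)))
    c=max(cv2.findContours(z,0,1)[0],key=cv2.contourArea);h=cv2.convexHull(c)
    return cv2.fitEllipse(h),cv2.boundingRect(c)
tz=s['tcp_pos'][2]
e,bb=big((r-b>22).astype(np.uint8),40,190,230,385);print("hole",e,bb);h=onz(m,e[0],.012);print(h)
e,bb=big(((b-r>2)&(hsv[:,:,2]>60)).astype(np.uint8),270,470,210,410);print("cap",e,bb)
j=onz(m,e[0],tz+.033);print(j,"jar-tcp",j-s['tcp_pos'])
d=(h-j)[:2];print("move",d*1000,d/.025, "vs tcp->top hole",(np.array([.5948,.0377])-s['tcp_pos'][:2])*1000)
```

```text
hole ((307.662841796875, 116.17524719238281), (104.83711242675781, 109.01210021972656), 176.8705596923828) (256, 62, 105, 109)
[0.59206435 0.03997281 0.012     ]
cap ((310.3358154296875, 369.3138122558594), (172.12628173828125, 181.1209259033203), 91.21733856201172) (221, 283, 180, 171)
[ 0.61624988 -0.02281309  0.15921539] jar-tcp [-0.00245847  0.00453087  0.033     ]
move [-24.18553341  62.78590495] [-0.96742134  2.5114362 ] vs tcp->top hole [-23.90835041  65.04396831]
```

Call:
move_arm --targets '[{"dx":-0.15,"dy":0.4,"dz":0,"rx":0,"ry":0,"rz":0},{"dx":-0.25,"dy":0.65,"dz":0,"rx":0,"ry":0,"rz":0},{"dx":-0.25,"dy":0.65,"dz":0,"rx":0,"ry":0,"rz":0},{"dx":-0.2,"dy":0.5,"dz":0,"rx":0,"ry":0,"rz":0},{"dx":-0.1,"dy":0.33,"dz":-0.1,"rx":0,"ry":0,"rz":0},{"dx":0,"dy":0,"dz":-0.6,"rx":0,"ry":0,"rz":0},{"dx":0,"dy":0,"dz":-0.6,"rx":0,"ry":0,"rz":0},{"dx":0,"dy":0,"dz":-0.6,"rx":0,"ry":0,"rz":0},{"dx":0,"dy":0,"dz":-0.5,"rx":0,"ry":0,"rz":0},{"dx":0,"dy":0,"dz":-0.4,"rx":0,"ry":0,"rz":0}]'

```text
t: 9.0
tcp_pos: [0.5953, 0.0359, 0.0551]
tool_rot: [0.576, 0.818, -0.0, -0.0]
force: [-0.1, -0.7, -1.1]
finger_gap: 0.645
gripper_force: 32.2
```

Call:
move_arm --targets '[{"dx":0,"dy":0,"dz":-0.3,"rx":0,"ry":0,"rz":0},{"dx":0,"dy":0,"dz":-0.2,"rx":0,"ry":0,"rz":0},{"dx":0,"dy":0,"dz":-0.2,"rx":0,"ry":0,"rz":0},{"dx":0,"dy":0,"dz":-0.1,"rx":0,"ry":0,"rz":0},{"dx":0,"dy":0,"dz":-0.1,"rx":0,"ry":0,"rz":0},{"dx":0,"dy":0,"dz":-0.05,"rx":0,"ry":0,"rz":0},{"dx":0,"dy":0,"dz":-0.05,"rx":0,"ry":0,"rz":0},{"dx":0,"dy":0,"dz":0,"rx":0,"ry":0,"rz":0},{"dx":0,"dy":0,"dz":0,"rx":0,"ry":0,"rz":0},{"dx":0,"dy":0,"dz":0,"rx":0,"ry":0,"rz":0}]'

```text
t: 10.25
tcp_pos: [0.5955, 0.0362, 0.0314]
tool_rot: [0.576, 0.818, 0.0, 0.0]
force: [0.5, -0.3, -1.3]
finger_gap: 0.651
gripper_force: 32.2
```

```bash
python3 w.py w4; python3 -c "
from h import *
a=cams.snapshot('scene')[:,:,::-1][170:360,290:560];cv2.imwrite('pics/s4.png',cv2.resize(a,None,fx=2.8,fy=2.8,interpolation=2))"
```

```text
t 10.25 [0.5955 0.0362 0.0314] yangle 19.701697625228086 z [ 0. -0. -1.] F [ 0.47 -0.29 -1.29] gap 0.6508607033381297
```

Call:
move_arm --targets '[{"dx":0,"dy":0,"dz":-0.03,"rx":0,"ry":0,"rz":0},{"dx":0,"dy":0,"dz":-0.03,"rx":0,"ry":0,"rz":0},{"dx":0,"dy":0,"dz":-0.03,"rx":0,"ry":0,"rz":0},{"dx":0,"dy":0,"dz":-0.03,"rx":0,"ry":0,"rz":0},{"dx":0,"dy":0,"dz":-0.03,"rx":0,"ry":0,"rz":0},{"dx":0,"dy":0,"dz":-0.03,"rx":0,"ry":0,"rz":0},{"dx":0,"dy":0,"dz":-0.02,"rx":0,"ry":0,"rz":0},{"dx":0,"dy":0,"dz":0,"rx":0,"ry":0,"rz":0},{"dx":0,"dy":0,"dz":0,"rx":0,"ry":0,"rz":0},{"dx":0,"dy":0,"dz":0,"rx":0,"ry":0,"rz":0}]'

```text
t: 11.6
tcp_pos: [0.5952, 0.0362, 0.0262]
tool_rot: [0.576, 0.818, -0.0, -0.0]
force: [-1.5, 1.1, -2.6]
finger_gap: 0.646
gripper_force: 32.3
```

No upward force below board level, so the jar is in the hole. I'll go down the last 3 mm.

Call:
move_arm --targets '[{"dx":0,"dy":0,"dz":-0.03,"rx":0,"ry":0,"rz":0},{"dx":0,"dy":0,"dz":-0.03,"rx":0,"ry":0,"rz":0},{"dx":0,"dy":0,"dz":-0.03,"rx":0,"ry":0,"rz":0},{"dx":0,"dy":0,"dz":-0.02,"rx":0,"ry":0,"rz":0},{"dx":0,"dy":0,"dz":0,"rx":0,"ry":0,"rz":0},{"dx":0,"dy":0,"dz":0,"rx":0,"ry":0,"rz":0},{"dx":0,"dy":0,"dz":0,"rx":0,"ry":0,"rz":0},{"dx":0,"dy":0,"dz":0,"rx":0,"ry":0,"rz":0},{"dx":0,"dy":0,"dz":0,"rx":0,"ry":0,"rz":0},{"dx":0,"dy":0,"dz":0,"rx":0,"ry":0,"rz":0}]'

```text
t: 12.85
tcp_pos: [0.5953, 0.0362, 0.0235]
tool_rot: [0.576, 0.818, -0.0, -0.0]
force: [-1.9, 1.9, -2.0]
finger_gap: 0.646
gripper_force: 32.3
```

Call:
move_arm --targets '[{"dx":-0.02,"dy":0.03,"dz":0,"rx":0,"ry":0,"rz":0},{"dx":0,"dy":0,"dz":-0.02,"rx":0,"ry":0,"rz":0},{"dx":0,"dy":0,"dz":-0.02,"rx":0,"ry":0,"rz":0},{"dx":0,"dy":0,"dz":-0.02,"rx":0,"ry":0,"rz":0},{"dx":0,"dy":0,"dz":0,"rx":0,"ry":0,"rz":0},{"dx":0,"dy":0,"dz":0,"rx":0,"ry":0,"rz":0},{"dx":0,"dy":0,"dz":0,"rx":0,"ry":0,"rz":0},{"dx":0,"dy":0,"dz":0,"rx":0,"ry":0,"rz":0},{"dx":0,"dy":0,"dz":0,"rx":0,"ry":0,"rz":0},{"dx":0,"dy":0,"dz":0,"rx":0,"ry":0,"rz":0}]'

```text
t: 14.1
tcp_pos: [0.5956, 0.0368, 0.023]
tool_rot: [0.576, 0.818, 0.0, 0.001]
force: [-2.2, 1.9, 4.8]
finger_gap: 0.647
gripper_force: 32.9
```

The jar is resting on the floor, at the expected height and with contact force. I'll release it, rise, and move aside to look.

Call:
move_arm --targets '[{"dx":0,"dy":0,"dz":0,"rx":0,"ry":0,"rz":0},{"dx":0,"dy":0,"dz":0,"rx":0,"ry":0,"rz":0},{"dx":0,"dy":0,"dz":0,"rx":0,"ry":0,"rz":0},{"dx":0,"dy":0,"dz":0,"rx":0,"ry":0,"rz":0},{"dx":0,"dy":0,"dz":0.2,"rx":0,"ry":0,"rz":0},{"dx":0,"dy":0,"dz":0.5,"rx":0,"ry":0,"rz":0},{"dx":0,"dy":0,"dz":0.8,"rx":0,"ry":0,"rz":0},{"dx":0,"dy":0,"dz":0.9,"rx":0,"ry":0,"rz":0},{"dx":0,"dy":0,"dz":0.9,"rx":0,"ry":0,"rz":0},{"dx":0,"dy":0,"dz":0.9,"rx":0,"ry":0,"rz":0}]' --claw 80

```text
t: 15.35
tcp_pos: [0.5951, 0.0369, 0.1288]
tool_rot: [0.576, 0.818, 0.0, 0.001]
force: [1.1, -0.4, 1.1]
finger_gap: 0.793
gripper_force: 0.0
```

```bash
python3 w.py w5
python3 - <<'E'
from h import *
import pickle
s,m=pickle.load(open('pics/w5.pkl','rb'))
print(proj(m,np.array([.5945,.038,.056])))
E
```

```text
t 15.35 [0.5951 0.0369 0.1288] yangle 19.702594239441773 z [ 0.001 -0.    -1.   ] F [ 1.08 -0.4   1.05] gap 0.7934277779719867
[311.13284462 257.07034074]
```

View pics/w5.png

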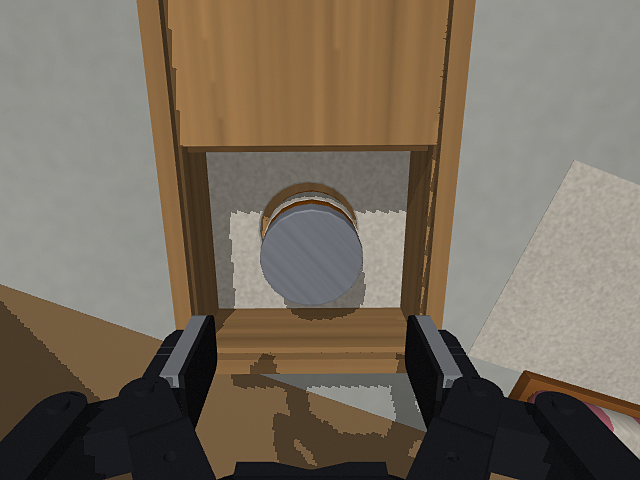

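The jar stands in the cut-out, with its cap at (312,254) and the hole edge visible around its base. The lid edge runs along row 147. I'll shut the fingers and go above the lid, 60 mm inside the box from its middle towards -x.

Call:
move_arm --targets '[{"dx":-0.1,"dy":0.3,"dz":0,"rx":0,"ry":0,"rz":0},{"dx":-0.2,"dy":0.6,"dz":0,"rx":0,"ry":0,"rz":0},{"dx":-0.26,"dy":0.72,"dz":0,"rx":0,"ry":0,"rz":0},{"dx":-0.3,"dy":0.8,"dz":0,"rx":0,"ry":0,"rz":0},{"dx":-0.3,"dy":0.8,"dz":-0.1,"rx":0,"ry":0,"rz":0},{"dx":-0.3,"dy":0.8,"dz":-0.3,"rx":0,"ry":0,"rz":0},{"dx":-0.2,"dy":0.6,"dz":-0.4,"rx":0,"ry":0,"rz":0},{"dx":0,"dy":0,"dz":-0.5,"rx":0,"ry":0,"rz":0},{"dx":0,"dy":0,"dz":-0.4,"rx":0,"ry":0,"rz":0},{"dx":0,"dy":0,"dz":-0.3,"rx":0,"ry":0,"rz":0}]' --claw 0

```text
t: 16.65
tcp_pos: [0.5536, 0.1517, 0.076]
tool_rot: [0.576, 0.817, -0.0, -0.0]
force: [0.0, 0.2, -0.6]
finger_gap: -0.005
gripper_force: 0.0
```

Call:
move_arm --targets '[{"dx":0,"dy":0,"dz":-0.1,"rx":0,"ry":0,"rz":0},{"dx":0,"dy":0,"dz":-0.1,"rx":0,"ry":0,"rz":0},{"dx":0,"dy":0,"dz":-0.06,"rx":0,"ry":0,"rz":0},{"dx":0,"dy":0,"dz":-0.04,"rx":0,"ry":0,"rz":0},{"dx":0,"dy":0,"dz":-0.02,"rx":0,"ry":0,"rz":0},{"dx":0,"dy":0,"dz":0,"rx":0,"ry":0,"rz":0},{"dx":0,"dy":0,"dz":0,"rx":0,"ry":0,"rz":0},{"dx":0,"dy":0,"dz":0,"rx":0,"ry":0,"rz":0},{"dx":0,"dy":0,"dz":0,"rx":0,"ry":0,"rz":0},{"dx":0,"dy":0,"dz":0,"rx":0,"ry":0,"rz":0}]'

```text
t: 17.9
tcp_pos: [0.5535, 0.1524, 0.0691]
tool_rot: [0.576, 0.818, -0.0, -0.0]
force: [-0.6, -0.7, -0.9]
finger_gap: 0.0
gripper_force: 0.0
```

Call:
move_arm --targets '[{"dx":0,"dy":0,"dz":-0.03,"rx":0,"ry":0,"rz":0},{"dx":0,"dy":0,"dz":-0.03,"rx":0,"ry":0,"rz":0},{"dx":0,"dy":0,"dz":-0.03,"rx":0,"ry":0,"rz":0},{"dx":0,"dy":0,"dz":-0.03,"rx":0,"ry":0,"rz":0},{"dx":0,"dy":0,"dz":-0.03,"rx":0,"ry":0,"rz":0},{"dx":0,"dy":0,"dz":-0.03,"rx":0,"ry":0,"rz":0},{"dx":0,"dy":0,"dz":-0.02,"rx":0,"ry":0,"rz":0},{"dx":0,"dy":0,"dz":0,"rx":0,"ry":0,"rz":0},{"dx":0,"dy":0,"dz":0,"rx":0,"ry":0,"rz":0},{"dx":0,"dy":0,"dz":0,"rx":0,"ry":0,"rz":0}]'

```text
t: 19.15
tcp_pos: [0.5535, 0.1524, 0.0641]
tool_rot: [0.576, 0.818, 0.0, 0.0]
force: [-0.3, -0.4, 0.7]
finger_gap: 0.002
gripper_force: 0.5
```

Nearly touching. I'll lower by another 0.75 mm.

Call:
move_arm --targets '[{"dx":0,"dy":0,"dz":-0.01,"rx":0,"ry":0,"rz":0},{"dx":0,"dy":0,"dz":-0.01,"rx":0,"ry":0,"rz":0},{"dx":0,"dy":0,"dz":-0.01,"rx":0,"ry":0,"rz":0},{"dx":0,"dy":0,"dz":0,"rx":0,"ry":0,"rz":0},{"dx":0,"dy":0,"dz":0,"rx":0,"ry":0,"rz":0},{"dx":0,"dy":0,"dz":0,"rx":0,"ry":0,"rz":0},{"dx":0,"dy":0,"dz":0,"rx":0,"ry":0,"rz":0},{"dx":0,"dy":0,"dz":0,"rx":0,"ry":0,"rz":0},{"dx":0,"dy":0,"dz":0,"rx":0,"ry":0,"rz":0},{"dx":0,"dy":0,"dz":0,"rx":0,"ry":0,"rz":0}]'

```text
t: 20.4
tcp_pos: [0.5537, 0.1525, 0.0641]
tool_rot: [0.576, 0.818, 0.0, 0.0]
force: [-0.3, 0.5, 6.8]
finger_gap: 0.002
gripper_force: 3.3
```

Contact at about 7 N. I'll start the slide along the box's +x.

Call:
move_arm --targets '[{"dx":0,"dy":0,"dz":-0.008,"rx":0,"ry":0,"rz":0},{"dx":0.01,"dy":-0.028,"dz":0,"rx":0,"ry":0,"rz":0},{"dx":0.02,"dy":-0.056,"dz":0,"rx":0,"ry":0,"rz":0},{"dx":0.03,"dy":-0.084,"dz":0,"rx":0,"ry":0,"rz":0},{"dx":0.03,"dy":-0.084,"dz":0,"rx":0,"ry":0,"rz":0},{"dx":0.03,"dy":-0.084,"dz":0,"rx":0,"ry":0,"rz":0},{"dx":0.03,"dy":-0.084,"dz":0,"rx":0,"ry":0,"rz":0},{"dx":0.03,"dy":-0.084,"dz":0,"rx":0,"ry":0,"rz":0},{"dx":0.02,"dy":-0.056,"dz":0,"rx":0,"ry":0,"rz":0},{"dx":0,"dy":0,"dz":0,"rx":0,"ry":0,"rz":0}]'

```text
t: 21.65
tcp_pos: [0.5595, 0.1386, 0.0641]
tool_rot: [0.576, 0.818, 0.001, 0.001]
force: [-0.8, -0.4, 6.8]
finger_gap: -0.007
gripper_force: 3.2
```

```bash
python3 w.py w6
```

```text
t 21.65 [0.5595 0.1386 0.0641] yangle 19.68776924974037 z [ 0.003  0.    -1.   ] F [-0.81 -0.43  6.77] gap -0.006808448356368901
```

```bash
cat > tail.py <<'E'
from h import *
m=cams.camera_model("scene")
ex=np.array([.3358,-.9419]);c=np.array([.5737,.0960])
def tail(im):
    h=cv2.cvtColor(im,cv2.COLOR_BGR2HSV)
    k=((h[:,:,1]>70)&(h[:,:,0]<25)).astype(np.uint8);z=np.zeros_like(k);z[175:360,315:550]=k[175:360,315:550]
    n,l,st,_=cv2.connectedComponentsWithStats(z);i=1+st[1:,4].argmax()
    ys,xs=np.where(l==i);x=xs.max();u=(x,ys[xs>=x-1].mean());p=onz(m,u,.064)[:2];return u,(p-c)@ex*1000,(p-c)@[.9419,.3358]*1000
if __name__=="__main__":
    im=cams.snapshot("scene")[:,:,::-1].copy();cv2.imwrite("pics/slast.png",im)
    print("start",tail(cv2.imread("pics/scene0.png")),"now",tail(im),sensors.sense()["t"])
E
python3 tail.py
```

```text
start ((np.int64(544), np.float64(216.2)), np.float64(-240.35581161555973), np.float64(62.97592028012207)) now ((np.int64(539), np.float64(219.8)), np.float64(-225.44691995813457), np.float64(64.10613191317107)) 21.75
```

The lid follows exactly (15 mm for 15 mm), with about 100 mm left. Continuing.

Call:
move_arm --targets '[{"dx":0.02,"dy":-0.056,"dz":-0.004,"rx":0,"ry":0,"rz":0},{"dx":0.04,"dy":-0.112,"dz":0,"rx":0,"ry":0,"rz":0},{"dx":0.05,"dy":-0.14,"dz":0,"rx":0,"ry":0,"rz":0},{"dx":0.05,"dy":-0.14,"dz":0,"rx":0,"ry":0,"rz":0},{"dx":0.05,"dy":-0.14,"dz":0,"rx":0,"ry":0,"rz":0},{"dx":0.05,"dy":-0.14,"dz":0,"rx":0,"ry":0,"rz":0},{"dx":0.05,"dy":-0.14,"dz":0,"rx":0,"ry":0,"rz":0},{"dx":0.05,"dy":-0.14,"dz":0,"rx":0,"ry":0,"rz":0},{"dx":0.05,"dy":-0.14,"dz":0,"rx":0,"ry":0,"rz":0},{"dx":0.05,"dy":-0.14,"dz":0,"rx":0,"ry":0,"rz":0}]'

```text
t: 23.0
tcp_pos: [0.5711, 0.1065, 0.0641]
tool_rot: [0.576, 0.818, 0.001, 0.001]
force: [-1.0, 1.3, 7.2]
finger_gap: -0.006
gripper_force: 3.5
```

Call:
move_arm --targets '[{"dx":0.05,"dy":-0.14,"dz":0,"rx":0,"ry":0,"rz":0},{"dx":0.05,"dy":-0.14,"dz":0,"rx":0,"ry":0,"rz":0},{"dx":0.05,"dy":-0.14,"dz":0,"rx":0,"ry":0,"rz":0},{"dx":0.05,"dy":-0.14,"dz":0,"rx":0,"ry":0,"rz":0},{"dx":0.05,"dy":-0.14,"dz":0,"rx":0,"ry":0,"rz":0},{"dx":0.05,"dy":-0.14,"dz":0,"rx":0,"ry":0,"rz":0},{"dx":0.05,"dy":-0.14,"dz":0,"rx":0,"ry":0,"rz":0},{"dx":0.05,"dy":-0.14,"dz":0,"rx":0,"ry":0,"rz":0},{"dx":0.04,"dy":-0.112,"dz":0,"rx":0,"ry":0,"rz":0},{"dx":0.02,"dy":-0.056,"dz":0,"rx":0,"ry":0,"rz":0}]'

```text
t: 24.25
tcp_pos: [0.5826, 0.0742, 0.0641]
tool_rot: [0.576, 0.818, 0.001, 0.001]
force: [-1.0, 2.4, 6.3]
finger_gap: -0.0
gripper_force: 3.5
```

```bash
python3 tail.py
```

```text
start ((np.int64(544), np.float64(216.2)), np.float64(-240.35581161555973), np.float64(62.97592028012207)) now ((np.int64(512), np.float64(235.5)), np.float64(-156.8938713820858), np.float64(63.79876566223358)) 24.3
```

Call:
move_arm --targets '[{"dx":0.02,"dy":-0.056,"dz":-0.008,"rx":0,"ry":0,"rz":0},{"dx":0.04,"dy":-0.112,"dz":0,"rx":0,"ry":0,"rz":0},{"dx":0.05,"dy":-0.14,"dz":0,"rx":0,"ry":0,"rz":0},{"dx":0.05,"dy":-0.14,"dz":0,"rx":0,"ry":0,"rz":0},{"dx":0.05,"dy":-0.14,"dz":0,"rx":0,"ry":0,"rz":0},{"dx":0.05,"dy":-0.14,"dz":0,"rx":0,"ry":0,"rz":0},{"dx":0.04,"dy":-0.112,"dz":0,"rx":0,"ry":0,"rz":0},{"dx":0.03,"dy":-0.084,"dz":0,"rx":0,"ry":0,"rz":0},{"dx":0.02,"dy":-0.056,"dz":0,"rx":0,"ry":0,"rz":0},{"dx":0.01,"dy":-0.028,"dz":0,"rx":0,"ry":0,"rz":0}]'

```text
t: 25.55
tcp_pos: [0.5917, 0.0491, 0.0641]
tool_rot: [0.576, 0.818, 0.001, 0.001]
force: [-0.6, 1.3, 8.0]
finger_gap: 0.0
gripper_force: 3.9
```

Call:
move_arm --targets '[{"dx":0.01,"dy":-0.028,"dz":0,"rx":0,"ry":0,"rz":0},{"dx":0.01,"dy":-0.028,"dz":0,"rx":0,"ry":0,"rz":0},{"dx":0.01,"dy":-0.028,"dz":0,"rx":0,"ry":0,"rz":0},{"dx":0.01,"dy":-0.028,"dz":0,"rx":0,"ry":0,"rz":0},{"dx":0.01,"dy":-0.028,"dz":0,"rx":0,"ry":0,"rz":0},{"dx":0.01,"dy":-0.028,"dz":0,"rx":0,"ry":0,"rz":0},{"dx":0.01,"dy":-0.028,"dz":0,"rx":0,"ry":0,"rz":0},{"dx":0,"dy":0,"dz":0,"rx":0,"ry":0,"rz":0},{"dx":0,"dy":0,"dz":0,"rx":0,"ry":0,"rz":0},{"dx":0,"dy":0,"dz":0,"rx":0,"ry":0,"rz":0}]'

```text
t: 26.8
tcp_pos: [0.5934, 0.0442, 0.0641]
tool_rot: [0.576, 0.818, 0.001, 0.001]
force: [-0.6, 0.8, 7.7]
finger_gap: -0.004
gripper_force: 3.9
```

```bash
python3 tail.py; python3 -c "
from station import sensors
s=sensors.sense();print(s['force'],s['tcp_pos'],(s['tcp_pos'][:2]-[.5535,.1525])@[.3358,-.9419])"
```

```text
start ((np.int64(544), np.float64(216.2)), np.float64(-240.35581161555973), np.float64(62.97592028012207)) now ((np.int64(502), np.float64(243.28571428571428)), np.float64(-128.62859105733352), np.float64(66.88109976358028)) 26.85
[-1.00015833  1.60757251  7.8525973 ] [0.59342093 0.04414291 0.06409311] 0.11546698855206185
```

Only the sliding drag shows, so the stop isn't reached yet. I'll creep on.

Call:
move_arm --targets '[{"dx":0.01,"dy":-0.028,"dz":0,"rx":0,"ry":0,"rz":0},{"dx":0.01,"dy":-0.028,"dz":0,"rx":0,"ry":0,"rz":0},{"dx":0.01,"dy":-0.028,"dz":0,"rx":0,"ry":0,"rz":0},{"dx":0,"dy":0,"dz":0,"rx":0,"ry":0,"rz":0},{"dx":0,"dy":0,"dz":0,"rx":0,"ry":0,"rz":0},{"dx":0,"dy":0,"dz":0,"rx":0,"ry":0,"rz":0},{"dx":0,"dy":0,"dz":0,"rx":0,"ry":0,"rz":0},{"dx":0,"dy":0,"dz":0,"rx":0,"ry":0,"rz":0},{"dx":0,"dy":0,"dz":0,"rx":0,"ry":0,"rz":0},{"dx":0,"dy":0,"dz":0,"rx":0,"ry":0,"rz":0}]'

```text
t: 28.1
tcp_pos: [0.594, 0.0425, 0.0641]
tool_rot: [0.576, 0.818, 0.001, 0.001]
force: [-1.0, 2.7, 8.0]
finger_gap: -0.0
gripper_force: 4.0
```

Call:
move_arm --targets '[{"dx":0.01,"dy":-0.028,"dz":0,"rx":0,"ry":0,"rz":0},{"dx":0.01,"dy":-0.028,"dz":0,"rx":0,"ry":0,"rz":0},{"dx":0,"dy":0,"dz":0,"rx":0,"ry":0,"rz":0},{"dx":0,"dy":0,"dz":0,"rx":0,"ry":0,"rz":0},{"dx":0,"dy":0,"dz":0,"rx":0,"ry":0,"rz":0},{"dx":0,"dy":0,"dz":0,"rx":0,"ry":0,"rz":0},{"dx":0,"dy":0,"dz":0,"rx":0,"ry":0,"rz":0},{"dx":0,"dy":0,"dz":0,"rx":0,"ry":0,"rz":0},{"dx":0,"dy":0,"dz":0,"rx":0,"ry":0,"rz":0},{"dx":0,"dy":0,"dz":0,"rx":0,"ry":0,"rz":0}]'

```text
t: 29.35
tcp_pos: [0.5943, 0.0412, 0.0641]
tool_rot: [0.576, 0.818, 0.001, 0.001]
force: [-0.5, 3.2, 7.7]
finger_gap: -0.004
gripper_force: 4.1
```

Call:
move_arm --targets '[{"dx":0.01,"dy":-0.028,"dz":0,"rx":0,"ry":0,"rz":0},{"dx":0.01,"dy":-0.028,"dz":0,"rx":0,"ry":0,"rz":0},{"dx":0,"dy":0,"dz":0,"rx":0,"ry":0,"rz":0},{"dx":0,"dy":0,"dz":0,"rx":0,"ry":0,"rz":0},{"dx":0,"dy":0,"dz":0,"rx":0,"ry":0,"rz":0},{"dx":0,"dy":0,"dz":0,"rx":0,"ry":0,"rz":0},{"dx":0,"dy":0,"dz":0,"rx":0,"ry":0,"rz":0},{"dx":0,"dy":0,"dz":0,"rx":0,"ry":0,"rz":0},{"dx":0,"dy":0,"dz":0,"rx":0,"ry":0,"rz":0},{"dx":0,"dy":0,"dz":0,"rx":0,"ry":0,"rz":0}]'

```text
t: 30.6
tcp_pos: [0.5947, 0.0399, 0.0641]
tool_rot: [0.576, 0.818, 0.001, 0.001]
force: [-0.6, 3.7, 8.4]
finger_gap: 0.001
gripper_force: 4.2
```

The force is levelling off. I'll lift off straight up, retreat and inspect.

Call:
move_arm --targets '[{"dx":0,"dy":0,"dz":0.1,"rx":0,"ry":0,"rz":0},{"dx":0,"dy":0,"dz":0.3,"rx":0,"ry":0,"rz":0},{"dx":0,"dy":0,"dz":0.7,"rx":0,"ry":0,"rz":0},{"dx":0,"dy":0,"dz":0.9,"rx":0,"ry":0,"rz":0},{"dx":0,"dy":-0.3,"dz":0.9,"rx":0,"ry":0,"rz":0},{"dx":-0.3,"dy":-0.7,"dz":0.8,"rx":0,"ry":0,"rz":0},{"dx":-0.5,"dy":-0.9,"dz":0.6,"rx":0,"ry":0,"rz":0},{"dx":-0.5,"dy":-0.9,"dz":0.4,"rx":0,"ry":0,"rz":0},{"dx":-0.5,"dy":-0.9,"dz":0,"rx":0,"ry":0,"rz":0},{"dx":-0.5,"dy":-0.9,"dz":0,"rx":0,"ry":0,"rz":0}]'

```text
t: 31.85
tcp_pos: [0.5355, -0.0775, 0.1814]
tool_rot: [0.576, 0.817, -0.0, 0.0]
force: [0.0, -0.3, -0.4]
finger_gap: 0.001
gripper_force: 0.0
```

Call:
move_arm --targets '[{"dx":-0.5,"dy":-0.9,"dz":0,"rx":0,"ry":0,"rz":0},{"dx":-0.5,"dy":-0.9,"dz":0,"rx":0,"ry":0,"rz":0},{"dx":-0.5,"dy":-0.9,"dz":0,"rx":0,"ry":0,"rz":0},{"dx":-0.5,"dy":-0.9,"dz":0,"rx":0,"ry":0,"rz":0},{"dx":-0.5,"dy":-0.9,"dz":0,"rx":0,"ry":0,"rz":0},{"dx":-0.4,"dy":-0.9,"dz":0,"rx":0,"ry":0,"rz":0},{"dx":-0.2,"dy":-0.5,"dz":0,"rx":0,"ry":0,"rz":0},{"dx":0,"dy":0,"dz":0,"rx":0,"ry":0,"rz":0},{"dx":0,"dy":0,"dz":0,"rx":0,"ry":0,"rz":0},{"dx":0,"dy":0,"dz":0,"rx":0,"ry":0,"rz":0}]'

```text
t: 33.1
tcp_pos: [0.4591, -0.2227, 0.1803]
tool_rot: [0.575, 0.818, 0.0, -0.0]
force: [0.4, 0.9, -0.1]
finger_gap: 0.002
gripper_force: 0.0
```

```bash
python3 tail.py
python3 - <<'E'
from h import *
t=cams.snapshot("top")[:,:,::-1].copy();cv2.imwrite("pics/top7.png",t);t0=cv2.imread("pics/top0.png");s=cv2.imread("pics/slast.png")
# box motion: match rim patch at stop end corner (top view) before/after
for n,(a,b,c,d) in dict(cornerL=(112,140,272,305),cornerR=(195,225,300,335),lowL=(172,190,130,150)).items():
    r=cv2.matchTemplate(t[a-10:b+10,c-10:d+10],t0[a:b,c:d],cv2.TM_CCOEFF_NORMED);_,v,_,p=cv2.minMaxLoc(r);print(n,v,p[0]-10,p[1]-10)
A=cv2.resize(t[110:290,120:345],(790,632))[:300*2];B=cv2.resize(t[110:290,120:345],(500,400),interpolation=2);C=cv2.resize(s[180:355,300:530],(526,400),interpolation=2)
cv2.imwrite("pics/boxtop7.png",cv2.resize(t[110:290,120:345],(750,600),interpolation=2));cv2.imwrite("pics/boxsc7.png",cv2.resize(s[180:355,300:530],(788,600),interpolation=2))
E
```

```text
start ((np.int64(544), np.float64(216.2)), np.float64(-240.35581161555973), np.float64(62.97592028012207)) now ((np.int64(502), np.float64(243.28571428571428)), np.float64(-128.62859105733352), np.float64(66.88109976358028)) 33.15
cornerL 0.9192116856575012 0 -1
cornerR 0.8926406502723694 0 0
lowL 0.8492250442504883 10 -4
```

View pics/boxtop7.png

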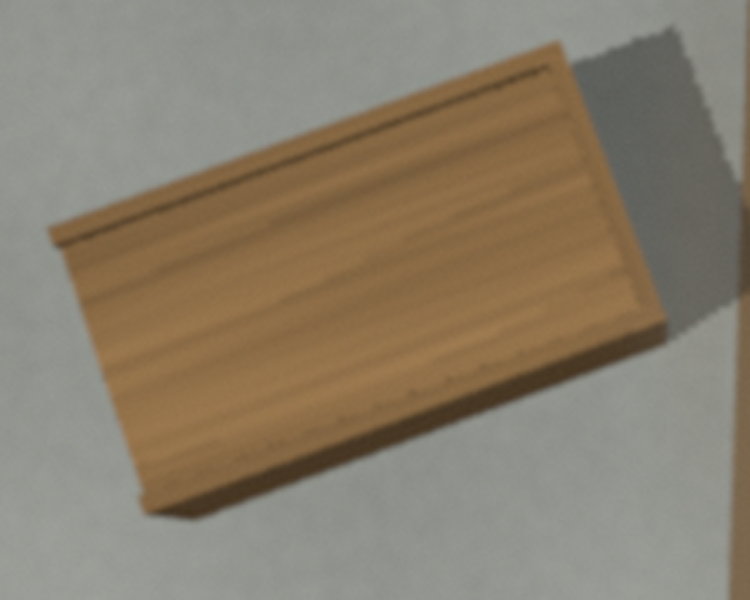

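The top view shows the lid closed. Its tail edge runs (65,248)–(145,494), level with the box end, and the box corners haven't moved. I'll check the tail's position numerically.

Run:
```python
from h import *
c=np.array([.5737,.0960]);ex=np.array([.3358,-.9419]);ey=np.array([.9419,.3358])
def edge(im,m,y,z,lo,hi):
    xs=np.arange(lo,hi,.0002);pts=np.array([proj(m,np.r_[c+x*ex+y*ey,z]) for x in xs],np.float32)
    g=(im[:,:,2].astype(np.float32)-im[:,:,0]);v=cv2.remap(g,pts[None,:,0],pts[None,:,1],1)[0]
    k=np.gradient(cv2.GaussianBlur(v[None],(0,0),5)[0]);i=k.argmax();return xs[i]*1000
m=cams.camera_model("top");a=cv2.imread("pics/top0.png");b=cv2.imread("pics/top7.png")
ys=np.linspace(-.045,.045,10)
f=lambda im,lo,hi:np.median([edge(im,m,y,.064,lo,hi) for y in ys])
print("tail start",f(a,-.27,-.21),"tail now",f(b,-.16,-.10))
print("rim L end (y=.0675,z=.072) now",[edge(b,m,y,.072,-.16,-.10) for y in(.066,.0675,.069)])
```

```text
tail start -242.50000000000304 tail now -125.39999999999901
rim L end (y=.0675,z=.072) now [np.float64(-125.99999999999903), np.float64(-125.99999999999903), np.float64(-126.19999999999904)]
```

```bash
python3 -c "
from station import order
print(order.sign_off())"
```

```text
the job is handed in; nothing more can be done
None
```

The jar stands in the cut-out and the lid is slid fully home, its tail measured flush with the box end to within 1 mm. Pressing force read about 8 N, the box stayed in place, and the job was handed in at about 33 s.

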